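# Slide a brass sheet out of the groove and lay it on the soldering block

### The arm

A 6-joint arm with a two-finger parallel gripper is mounted at the origin on the work surface. World frame = base frame: x ahead of the robot, y to its left, z up, the work surface at z = 0. Lengths are in mm, angles in rad, forces in N, time in s.
With the tool pointing down it reaches from about 250 to 800 mm from the base axis. Payload 3.9 kg.
Tool frame: the origin (TCP) lies on the mounting face of the last link; the fingertips stand 173 mm ahead of it and the grasp point (between the pads) lies 155 mm ahead of it; z points along the fingers, y is the line along which they close (so a half turn about z gives the same grasp; the last joint's range is limited). The gripper opens to 85 mm and grips with 20 to 120 N. Pads are 22 mm wide; open, the fingers measure 114 mm over their backs; the gripper's body (76 mm by 85 mm) begins 54 mm behind the grasp point. The pads swing forward as they close: fully open they stand 13 mm farther back than shut.
Start: joints at [-1.192, 0.26, -0.138, 1.173, 0, 1.571], TCP at [194.143, -487.775, 404.704] pointing down, gripper open.
Joint ranges: [-2.78, 2.78], [-0.83, 1.72], [-1.28, 1.37], [-1.9, 2.12], [-1.57, 1.48], [-3.14, 3.14]. Speed limits (rad/s): [2.57, 2.57, 3.14, 3.14, 3.14, 3.14].

### API

Orientations are given as a unit quaternion [x, y, z, w].
In Python, from plant import bot gives the robot as it stands.
- The arm moves only by the tool drive_tool, never from a script. Its argument "increments" is a list of rows, each a list of 7 numbers: the shift along the tool's x, y, z in m, then the turn, a rotation vector about the tool's x, y, z in degrees, then the finger opening in m, from 0 to 0.0854. In form: [[x, y, z, ax, ay, az, gripper], ...]. A call has 1 to 10 rows; each row shifts and turns the commanded pose from where the row before left it, along the tool's axes as they then stand; what a row does not reach is not made up. A row lasts 1/12 s, in which the tool goes at most 41.7 mm and 7.16 degrees, less where a joint would pass 70% of its speed; a pose out of reach is approached as far as the arm can. A call with a gripper value outside its range is refused whole. The fingers move at their own pace and stop on an object; "newtons" is the grip in N (left out, the last holds). Time passes only in rows, so rows that do not move let the fingers close. It gives the time, the measured TCP pose, the force, the opening and the grip force at its end, in the units of the state.
- bot.get_obs(): the state, without advancing time (a new reading comes with each control period).
- bot.get_image(name): name is "scene" or "top" or "wrist"; returns a dict with "image" (384x512x3 uint8, red, green, blue), "range_z" (384x512 float32, mm along the optical axis (not along the pixel's ray), 0 where there is no reading), "fx", "fy", "cx", "cy" (pixels), "cam_to_world" (4x4, takes a point from camera to world coordinates). Camera axes: x right, y up, looking along -z (the intrinsics and any distortion apply to the point x, -y, -z); pixel columns grow to the right and rows downward; lengths in mm; the calibration is good to about 2 mm. A picture is of the moment at which its call begins.
- bot.job_done(): hands the job in; it is judged then, once.
The state is a dict: "t": time; "joint_pos": joint angles; "joint_velocities": joint speeds; "effort": joint torques, N m; "eef_pos": TCP position; "tcp_rot": TCP orientation; "ft_force": force on the tool from outside, world axes, zero at the start; "wrist_torque": the same for the moment, N m; "grip_width": finger opening in mm; "gripper_force": force on a finger pad.
Only numpy, scipy, OpenCV 4.12 (cv2) and the standard library are available. Lean on these libraries where they do the work, as an engineer would, in place of code of your own. Each camera call takes 0.05 s, during which the arm holds its last target. There are 200 camera calls.

### The job

The brass sheet lies sunk flush in the groove of the wooden board under a sprung plunger, where its edges cannot be gripped: bring closed fingertips down on it slowly (about 5 mm/s), press just hard enough to drag it, never over 18 N or it gets marked, and slide it out of the groove's open end until about a third of its length overhangs. Then take the overhanging part by its two long edges, lift it clear and set it down flat on the pale soldering block, centred and lined up lengthwise, letting go only once it rests there. Do not drop the sheet, and leave everything else on the bench where it is.

Things in the scene. Friction and masses are not known exactly. Their poses are not given: they have to be found in the camera images.
- sheet: brass sheet 110 mm long (its x), 56 wide (its y), 3 thick, 120 to 205 g; origin: centre of its underside, z up. Starts in the groove, x along the board's x, front end 16 to 23 mm inside the open end. Friction on the groove about 0.18, under bare fingertips about 0.4: it needs a press of about 8 to 13 N to move, less once clear of the plunger; if it slips, press harder.
- board: fixed wooden board 160 x 160 mm, 70 high; origin: centre of its underside. In its top, along the middle, a groove 3 mm deep, 60 wide (y), 135 long: open at the board's -x face (robot side), closed at board x = +55 mm. Its shoulders are flush with the sheet's top. Below the overhang is only the bench. The sheet tips off if over 55 mm overhangs.
- clamp (a point): point on the board at (30, 0, 70) mm in its frame: foot of a 12 mm sprung steel plunger that holds the sheet's rear end down with about 3.5 N; the sheet slides out under it. It sits in a fixed steel bridge over the groove, board x 23 to 37, y -42 to +42, up to 30 mm above the board, the plunger's stem to 42 mm.
- mouth (a point): point on the board: middle of the groove floor's edge at the open end, board frame (-80, 0, 67) mm. The sheet is slid past it along the board's -x.
- block: fixed pale soldering block 90 long (its x), 40 wide (its y), top 50 mm above the bench, on a fixed tile 130 x 90 x 8 mm; origin: centre of the underside. Narrower than the sheet: fingers holding the sheet's long edges pass beside it with 8 mm to spare a side.
- block_top (a point): centre of the block's top face, 50 mm above the bench: the middle of the sheet's underside belongs here, its length along the block's length (either way round).
- rings: stack of brass ring blanks, 24 mm across, 14 mm high, standing on the board's shoulder; bystander, leave it; origin on its underside
- graver: hand graver with red handle, lying, 140 mm long; bystander, leave it; origin on its underside
- wax: block of green carving wax 62 x 32 x 26 mm; bystander, leave it; origin on its underside
- flux: white jar 52 mm across, 75 mm high; bystander, leave it; origin on its underside
- pickle: white bowl 90 mm across, 40 mm high; bystander, leave it; origin on its underside
- pliers: flat-nose pliers, about 140 mm long; bystander, leave it; origin on its underside
- mandrel: steel ring mandrel with wooden handle, lying, 250 mm long, 28 mm high; bystander, leave it; origin on its underside
Mind the look-alikes: they are no part of the job. What is shaped like the board but green is not meant.

How it is judged:
By the outcome, as a careful person would: the job done as asked, in the order asked, and still so for the second after the job is handed in, with the robot touching nothing.
It also fails if it takes over 69 s, if anything falls off the work surface, if the arm or the gripper's body presses on something with over 40 N, if the wrist force passes 120 N, or if a joint passes its speed limit or range.

## Working session

There is one attempt and no reset: what is moved stays moved. The work goes in short steps, Python scripts to look and compute and a tool call to move; the robot and the scene stay as the last step left them, time stands still between calls to the robot, and variables do not carry over. Pictures are saved under pics/ and viewed, at most 10 in all, crops included, and the job is handed in when it is done.

Besides the shell and the picture viewer there is one more tool, called after "Request:" by a JSON object that holds its "fn" and its "kwargs", one argument or row to a line. drive_tool: Moves the arm, as the interface text tells. Its arguments: {"type":"object","properties":{"increments":{"type":"array","items":{"type":"array","items":{"type":"number"}}},"newtons":{"type":"number"}},"required":["increments"]}

```bash
mkdir -p pics; ls
python3 - <<'E'
from plant import bot
import cv2,numpy as np
o=bot.get_obs();print({k:np.round(v,3) for k,v in o.items()})
ims=[]
for n in("top","scene"):
    d=bot.get_image(n);np.savez(f"{n}.npz",**d);print(n,{k:d[k] for k in d if k not in("image","range_z")})
    cv2.imwrite(f"pics/{n}0.png",d["image"][:,:,::-1])
E
```

```text
pics
{'t': np.float64(0.0), 'joint_pos': array([-1.192,  0.261, -0.139,  1.173,  0.   ,  1.571]), 'joint_velocities': array([-0.001, -0.001, -0.   ,  0.001, -0.   ,  0.001]), 'effort': array([ 2.0000e-03, -4.0567e+01,  2.5392e+01,  1.9000e-02,  0.0000e+00,
       -0.0000e+00]), 'eef_pos': array([ 194.006, -487.476,  403.866]), 'tcp_rot': array([ 0.982,  0.188, -0.   , -0.001]), 'ft_force': array([ 0.295, -0.949,  0.593]), 'wrist_torque': array([-0.001,  0.008, -0.047]), 'gripper_force': np.float64(0.0), 'grip_width': np.float64(85.599)}
top {'fx': 395.31488796803677, 'fy': 395.31488796803677, 'cx': 256.6080696341229, 'cy': 187.41591385260642, 'cam_to_world': array([[ 1.07844795e-02,  9.98417996e-01, -5.51833282e-02,
         3.92644968e+02],
       [-9.99893474e-01,  1.13103401e-02,  9.22590953e-03,
        -1.80305416e+00],
       [ 9.83545632e-03,  5.50779531e-02,  9.98433615e-01,
         1.25288236e+03],
       [ 0.00000000e+00,  0.00000000e+00,  0.00000000e+00,
         1.00000000e+00]])}
scene {'fx': 466.8367114770393, 'fy': 466.8367114770393, 'cx': 255.1236380520083, 'cy': 189.24110802286535, 'cam_to_world': array([[-4.41102433e-01, -5.21574633e-01,  7.30334544e-01,
         1.50375208e+03],
       [ 8.97348008e-01, -2.68992916e-01,  3.49870495e-01,
         4.86164096e+02],
       [ 1.39712438e-02,  8.09692975e-01,  5.86687388e-01,
         8.96184559e+02],
       [ 0.00000000e+00,  0.00000000e+00,  0.00000000e+00,
         1.00000000e+00]])}
```

View pics/top0.png

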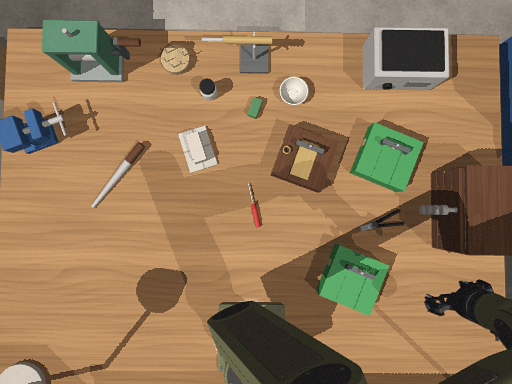

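View pics/scene0.png

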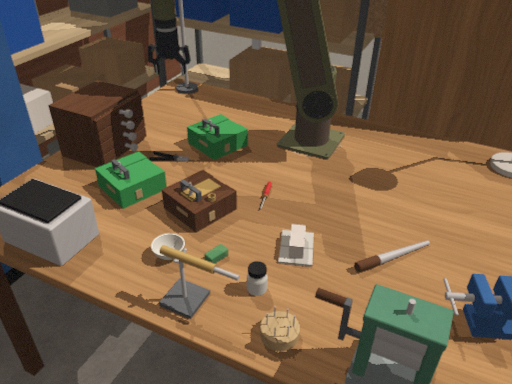

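The top view shows these candidates:
- **Board:** the brown board is at (308,157), with the brass sheet at (302,163), the bridge at (313,146) and the rings at (286,149). Its look-alikes are the green boards at (390,155) and (354,278), which I reject.
- **Block:** the pale block is at (198,148) on its white tile. The white jar (208,88) and bowl (294,90) are not it.

Next I'll measure and check a close crop.

```bash
cat > h.py <<'E'
import numpy as np,cv2
def cloud(d):
    h,w=d["range_z"].shape;u,v=np.meshgrid(np.arange(w),np.arange(h));z=d["range_z"]
    p=np.stack([(u-d["cx"])/d["fx"]*z,-(v-d["cy"])/d["fy"]*z,-z],-1)
    return p@d["cam_to_world"][:3,:3].T+d["cam_to_world"][:3,3]
def plane(d,uv,h):
    uv=np.atleast_2d(uv).astype(float);T=d["cam_to_world"]
    r=np.c_[(uv[:,0]-d["cx"])/d["fx"],-(uv[:,1]-d["cy"])/d["fy"],-np.ones(len(uv))]@T[:3,:3].T
    return T[:3,3]+r*((h-T[2,3])/r[:,2])[:,None]
def rect(P):
    (c,s,a)=cv2.minAreaRect(P[:,:2].astype(np.float32));return np.round(c,1),np.round(s,1),round(a,1)
E
python3 - <<'E'
from h import *
d=dict(np.load("top.npz"));P=cloud(d);hsv=cv2.cvtColor(d["image"],cv2.COLOR_RGB2HSV)
print("z bench",P[200,150,2],"board",P[170,285:340:10,2],"block",P[147,190:206:4,2])
def roi(u0,u1,v0,v1):
    m=np.zeros(P.shape[:2],bool);m[v0:v1,u0:u1]=1;return m
b=roi(262,350,112,200)
def rep(n,m,h):
    m=cv2.morphologyEx(m.astype(np.uint8),cv2.MORPH_OPEN,np.ones((2,2)))
    c=max(cv2.findContours(m,0,1)[0],key=cv2.contourArea)[:,0,:]
    print(n,m.sum(),rect(plane(d,c,h)))
rep("board",b&(P[...,2]>55)&(P[...,2]<130),70)
br=b&(hsv[...,0]>15)&(hsv[...,0]<32)&(hsv[...,2]>130)&(hsv[...,1]>90)&(P[...,2]>58)
rep("sheet",br,70)
rep("bridge",b&(P[...,2]>90),100)
k=roi(172,222,120,178)
rep("block",k&(P[...,2]>35),50)
rep("tile",k&(hsv[...,1]<70)&(hsv[...,2]>140),8)
rep("tileh",k&(P[...,2]>4),8)
im=d["image"][105:205,170:355,::-1];cv2.imwrite("pics/crop.png",cv2.resize(im,None,fx=4.2,fy=4.2,interpolation=2))
E
```

```text
z bench -2.615674605506456 board [71.94384698 72.11102691 65.33893623 68.39609652 72.43671408 -3.08123584] block [48.3926941  52.64325115 45.62076851 48.59314791]
board 2811 (array([ 546.8, -159.6]), array([159.9, 161.6]), 70.5)
sheet 560 (array([ 531.4, -155. ]), array([56.3, 89.4]), 70.6)
bridge 148 (array([ 575.9, -169.7]), array([83.6, 16. ]), 70.0)
block 399 (array([578.3, 172.4]), array([91.8, 40.8]), 18.6)
tile 954 (array([579.1, 173.2]), array([131.4,  91.6]), 18.7)
tileh 1037 (array([578.9, 172.8]), array([130.2,  90. ]), 19.2)
```

View pics/crop.png

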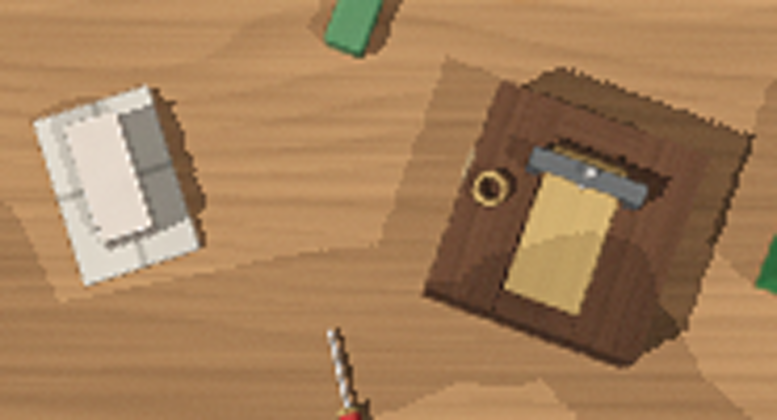

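The crop confirms the brown board. The brass sheet is in the groove at crop (560,240), the bridge at (590,175) and the rings at (490,188). The pale block is at (110,180) on its tile.

Measured values:
- **Board:** centre (547,-160), yaw about -19.4°.
- **Sheet:** its front is about 19 mm inside the mouth, within the stated range.
- **Block:** centre (578.6,172.8), yaw about 18.8°.

I'll move above the sheet.

Request:
{"fn": "drive_tool", "kwargs": {
  "increments": [
    [0.0278,-0.0111,0,0,0,0,0.0],
    [0.0278,-0.0111,0,0,0,0,0.0],
    [0.0278,-0.0111,0,0,0,0,0.0],
    [0.0278,-0.0111,0,0,0,0,0.0],
    [0.0278,-0.0111,0,0,0,0,0.0],
    [0.0278,-0.0111,0,0,0,0,0.0],
    [0.0278,-0.0111,0,0,0,0,0.0],
    [0.0278,-0.0111,0,0,0,0,0.0],
    [0.0278,-0.0111,0,0,0,0,0.0],
    [0.0278,-0.0111,0,0,0,0,0.0]
  ]
}}

```text
t: 0.93
eef_pos: [412.1, -280.5, 404.3]
tcp_rot: [0.982, 0.188, -0.0, -0.0]
ft_force: [0.0, -0.4, 0.0]
grip_width: -0.2
gripper_force: 0.0
```

Request:
{"fn": "drive_tool", "kwargs": {
  "increments": [
    [0.0278,-0.0111,0,0,0,0,0.0],
    [0.0278,-0.0111,0,0,0,0,0.0],
    [0.0278,-0.0111,0,0,0,0,0.0],
    [0.0278,-0.0111,0,0,0,0,0.0],
    [0.0278,-0.0111,0,0,0,0,0.0],
    [0.0278,-0.0111,0,0,0,0,0.0],
    [0,0,0,0,0,-6.95,0],
    [0,0,0,0,0,-6.95,0],
    [0,0,0,0,0,-6.95,0],
    [0,0,0,0,0,-6.95,0]
  ]
}}

```text
t: 1.77
eef_pos: [541.8, -157.8, 404.0]
tcp_rot: [0.907, 0.422, -0.001, -0.001]
ft_force: [-0.3, -0.5, -0.7]
grip_width: 0.2
gripper_force: 0.0
```

Request:
{"fn": "drive_tool", "kwargs": {
  "increments": [
    [0,0,0,0,0,-6.95,0],
    [0,0,0,0,0,-6.95,0],
    [0,0,0,0,0,-6.95,0],
    [0,0,0,0,0,-6.95,0],
    [0,0,0,0,0,-6.95,0],
    [0,0,0,0,0,-6.95,0],
    [0,0,0,0,0,-6.95,0],
    [0,0,0,0,0,-6.95,0],
    [0,0,0,0,0,-6.95,0],
    [0,0,0,0,0,-6.95,0]
  ]
}}

```text
t: 2.6
eef_pos: [541.6, -158.2, 404.2]
tcp_rot: [0.505, 0.863, -0.0, -0.001]
ft_force: [0.5, 0.4, 0.3]
grip_width: 0.4
gripper_force: 0.0
```

Request:
{"fn": "drive_tool", "kwargs": {
  "increments": [
    [0,0,0.015,0,0,-6.95,0],
    [0,0,0.015,0,0,-6.95,0],
    [0,0,0.015,0,0,-6.95,0],
    [0,0,0.015,0,0,-6.95,0],
    [0,0,0.015,0,0,-6.95,0],
    [0,0,0.015,0,0,-6.95,0],
    [0,0,0,0,0,0,0],
    [0,0,0,0,0,0,0]
  ]
}}

```text
t: 3.27
eef_pos: [541.1, -158.1, 313.7]
tcp_rot: [0.169, 0.986, 0.0, -0.001]
ft_force: [-0.3, 0.6, 0.4]
grip_width: -0.2
gripper_force: 0.0
```

```bash
cat > st.py <<'E'
from plant import bot
import numpy as np
from scipy.spatial.transform import Rotation as R
o=bot.get_obs();M=R.from_quat(o["tcp_rot"]).as_matrix()
print("t",o["t"],"tcp",np.round(o["eef_pos"],1),"tooly",round(np.degrees(np.arctan2(M[1,1],M[0,1])),2),"zax",np.round(M[:,2],4),"F",np.round(o["ft_force"],1),"tau",np.round(o["wrist_torque"],2),"w",round(o["grip_width"],1),"g",round(o["gripper_force"],1),"q",np.round(o["joint_pos"],2))
E
python3 st.py
python3 - <<'E'
from h import *
from plant import bot
d=bot.get_image("wrist");np.savez("wrist.npz",**d);print(d["cam_to_world"].round(3),d["fx"])
cv2.imwrite("pics/w1.png",d["image"][:,:,::-1])
E
```

```text
t 3.2667 tcp [ 541.1 -158.1  313.7] tooly 70.53 zax [-2.9e-03  8.0e-04 -1.0e+00] F [-0.3  0.6  0.4] tau [-0.06  0.01 -0.02] w -0.2 g 0.0 q [-0.28  0.38 -0.21  0.99 -0.    0.06]
[[ 3.33000e-01 -8.94000e-01 -3.01000e-01  4.61474e+02]
 [ 9.43000e-01  3.16000e-01  1.07000e-01 -1.30073e+02]
 [-0.00000e+00 -3.19000e-01  9.48000e-01  2.83388e+02]
 [ 0.00000e+00  0.00000e+00  0.00000e+00  1.00000e+00]] 303.063429959562
```

View pics/w1.png

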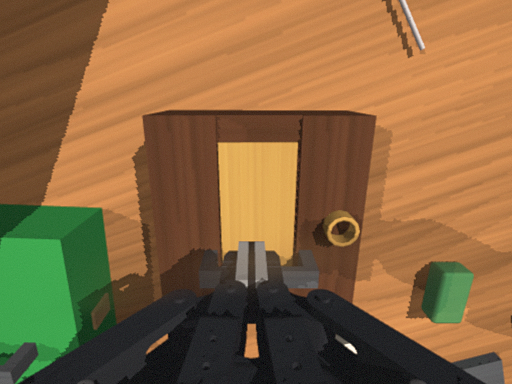

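The wrist view shows the sheet with its front edge at row 142, columns 219–298. The board's front edge is at row 115 and the closed fingers are at (252,260) in front of the bridge. I'll measure these.

Run:
```python
from h import *
d=dict(np.load("wrist.npz"));hsv=cv2.cvtColor(d["image"],cv2.COLOR_RGB2HSV)
m=((hsv[...,0]>17)&(hsv[...,0]<30)&(hsv[...,2]>150)&(hsv[...,1]>100)).astype(np.uint8)
m[:125]=0;m[235:]=0;m[:,:205]=0;m[:,310:]=0
m=cv2.morphologyEx(m,cv2.MORPH_OPEN,np.ones((5,5)))
v,u=np.nonzero(m);print("box",u.min(),u.max(),v.min(),v.max())
L=[];Rr=[]
for r in range(v.min()+5,225,10):
    c=np.nonzero(m[r])[0];L.append((c.min()-.5,r));Rr.append((c.max()+.5,r))
L=plane(d,L,70);Rr=plane(d,Rr,70)
for e in(L,Rr):
    s=np.polyfit(e[:,0],e[:,1],1);print("edge yaw",np.degrees(np.arctan(s[0])))
print("width",np.linalg.norm((Rr-L)[:,:2],axis=1))
C=(L+Rr)/2
a=np.radians(-19.45);bx=np.array([np.cos(a),np.sin(a)]);by=np.array([-bx[1],bx[0]])
B=np.array([547.0,-159.6])
print("centreline board y",((C[:,:2]-B)@by).round(1))
F=plane(d,[(258,v.min()-.5)],70);print("front board x",(F[0,:2]-B)@bx)
g=cv2.cvtColor(d["image"],cv2.COLOR_RGB2GRAY)
print(g[104:125,175].tolist(),g[104:125,340].tolist())
for c in((180,114),(335,114)):print("board edge guess",(plane(d,[c],70)[0,:2]-B)@bx)
print("tcp in board",(np.array([541.1,-158.1])-B)@np.c_[bx,by])
for r in (110,180,130):
  pass
```

```text
box 218 296 143 234
edge yaw -19.929870037379626
edge yaw -18.047814827561243
width [55.08573471 51.39161694 54.8314185  54.70019233 55.3033566  54.42877181
 55.79658161 54.90767253]
centreline board y [3.7 1.7 3.8 3.5 3.6 3.6 3.3 3.3]
front board x -57.360793085177924
[155, 158, 159, 159, 161, 135, 80, 47, 47, 52, 55, 66, 77, 77, 78, 78, 76, 78, 79, 77, 78] [158, 158, 161, 159, 163, 167, 103, 47, 51, 47, 52, 61, 74, 80, 76, 76, 77, 75, 70, 75, 76]
board edge guess -76.74099893067073
board edge guess -76.73350738775439
tcp in board [-6.06277754 -0.55020767]
```

Request:
{"fn": "drive_tool", "kwargs": {
  "increments": [
    [0,0.0015,0.01,0,0,0,0],
    [0,0,0.015,0,0,0,0],
    [0,0,0.015,0,0,0,0],
    [0,0,0.012,0,0,0,0],
    [0,0,0.006,0,0,0,0],
    [0,0,0.003,0,0,0,0],
    [0,0,0,0,0,0,0]
  ]
}}

```text
t: 3.9
eef_pos: [542.3, -156.8, 253.5]
tcp_rot: [0.168, 0.986, 0.0, -0.0]
ft_force: [0.1, 1.0, -0.5]
grip_width: 0.2
gripper_force: 0.0
```

```bash
python3 st.py
python3 - <<'E'
from h import *
d=dict(np.load("wrist.npz"));T=np.linalg.inv(d["cam_to_world"])
p=T@[540.6,-158,141,1];print("tip px",d["cx"]+d["fx"]*p[0]/-p[2],d["cy"]+d["fy"]*p[1]/p[2])
g=cv2.cvtColor(d["image"],cv2.COLOR_RGB2GRAY)
for r in(245,255,265):print(g[r,228:278].tolist())
E
```

```text
t 3.9 tcp [ 542.3 -156.8  253.5] tooly 70.67 zax [-2.e-04  1.e-04 -1.e+00] F [ 0.1  1.  -0.5] tau [-0.01  0.02  0.04] w 0.2 g 0.0 q [-0.28  0.43 -0.3   0.84  0.    0.06]
tip px 251.31011453644638 258.65626253873035
[180, 182, 173, 172, 173, 172, 174, 176, 180, 180, 158, 141, 139, 139, 141, 141, 138, 142, 142, 137, 103, 55, 49, 50, 54, 54, 86, 125, 142, 145, 138, 140, 141, 140, 141, 136, 151, 172, 176, 177, 175, 176, 177, 178, 176, 175, 177, 175, 174, 178]
[58, 59, 56, 52, 55, 55, 52, 51, 55, 104, 143, 142, 139, 136, 139, 137, 138, 143, 139, 126, 85, 60, 65, 63, 67, 63, 76, 116, 141, 139, 138, 136, 140, 138, 140, 140, 141, 125, 75, 67, 69, 68, 65, 68, 68, 66, 68, 69, 60, 71]
[57, 58, 55, 54, 56, 57, 58, 62, 101, 134, 135, 136, 136, 135, 136, 136, 138, 136, 138, 122, 76, 60, 67, 66, 68, 60, 69, 105, 136, 138, 132, 135, 138, 134, 136, 136, 136, 139, 121, 68, 63, 66, 67, 69, 65, 64, 62, 63, 69, 66]
```

Request:
{"fn": "drive_tool", "kwargs": {
  "increments": [
    [0,0,0.0006,0,0,0,0],
    [0,0,0.0006,0,0,0,0],
    [0,0,0.0006,0,0,0,0],
    [0,0,0.0006,0,0,0,0],
    [0,0,0.0006,0,0,0,0],
    [0,0,0.0006,0,0,0,0],
    [0,0,0.0006,0,0,0,0],
    [0,0,0.0006,0,0,0,0],
    [0,0,0.0006,0,0,0,0],
    [0,0,0.0006,0,0,0,0]
  ]
}}

```text
t: 4.73
eef_pos: [542.2, -156.9, 247.6]
tcp_rot: [0.168, 0.986, 0.0, -0.0]
ft_force: [-0.7, 0.0, 0.3]
grip_width: 0.0
gripper_force: 0.0
```

Request:
{"fn": "drive_tool", "kwargs": {
  "increments": [
    [0,0,0.0004,0,0,0,0],
    [0,0,0.0004,0,0,0,0],
    [0,0,0.0004,0,0,0,0],
    [0,0,0.0004,0,0,0,0]
  ]
}}

```text
t: 5.07
eef_pos: [542.2, -156.8, 246.0]
tcp_rot: [0.168, 0.986, 0.0, -0.0]
ft_force: [-0.6, 0.8, 0.1]
grip_width: 0.3
gripper_force: 0.0
```

Request:
{"fn": "drive_tool", "kwargs": {
  "increments": [
    [0,0,0.0004,0,0,0,0],
    [0,0,0.0004,0,0,0,0]
  ]
}}

```text
t: 5.23
eef_pos: [542.3, -156.9, 245.3]
tcp_rot: [0.168, 0.986, -0.0, 0.0]
ft_force: [-0.4, -0.1, -0.0]
grip_width: 0.1
gripper_force: 0.0
```

Request:
{"fn": "drive_tool", "kwargs": {
  "increments": [
    [0,0,0.0004,0,0,0,0],
    [0,0,0.0004,0,0,0,0],
    [0,0,0.0004,0,0,0,0]
  ]
}}

```text
t: 5.48
eef_pos: [542.2, -156.9, 244.1]
tcp_rot: [0.168, 0.986, 0.0, -0.0]
ft_force: [0.1, -0.1, 0.1]
grip_width: -0.1
gripper_force: 0.0
```

Request:
{"fn": "drive_tool", "kwargs": {
  "increments": [
    [0,0,0.0004,0,0,0,0],
    [0,0,0.0004,0,0,0,0]
  ]
}}

```text
t: 5.65
eef_pos: [542.2, -156.9, 243.5]
tcp_rot: [0.168, 0.986, -0.0, 0.0]
ft_force: [-1.3, 0.4, 5.3]
grip_width: -0.2
gripper_force: 2.1
```

Request:
{"fn": "drive_tool", "kwargs": {
  "increments": [
    [0,0,0.0004,0,0,0,0]
  ]
}}

```text
t: 5.73
eef_pos: [542.2, -156.9, 243.5]
tcp_rot: [0.168, 0.986, -0.0, 0.0]
ft_force: [-1.9, 0.9, 6.6]
grip_width: -0.2
gripper_force: 3.8
```

Request:
{"fn": "drive_tool", "kwargs": {
  "increments": [
    [0,0,0.0002,0,0,0,0],
    [0,0,0.0002,0,0,0,0],
    [0,0,0,0,0,0,0]
  ]
}}

```text
t: 5.98
eef_pos: [542.2, -156.8, 243.5]
tcp_rot: [0.168, 0.986, -0.0, 0.0]
ft_force: [-2.0, 0.7, 6.0]
grip_width: 0.4
gripper_force: 3.4
```

Request:
{"fn": "drive_tool", "kwargs": {
  "increments": [
    [0,0,0.0003,0,0,0,0],
    [0,0,0.0003,0,0,0,0],
    [0,0,0,0,0,0,0]
  ]
}}

```text
t: 6.23
eef_pos: [542.1, -156.8, 243.4]
tcp_rot: [0.168, 0.986, -0.0, 0.0]
ft_force: [-2.7, 1.2, 10.7]
grip_width: -0.3
gripper_force: 5.3
```

```bash
python3 st.py
```

```text
t 6.2333 tcp [ 542.1 -156.8  243.4] tooly 70.71 zax [ 8.e-04 -2.e-04 -1.e+00] F [-2.7  1.2 10.7] tau [0.2  0.73 0.04] w -0.3 g 5.3 q [-0.28  0.44 -0.31  0.82 -0.    0.06]
```

Request:
{"fn": "drive_tool", "kwargs": {
  "increments": [
    [0.0005,0,0,0,0,0,0],
    [0.0007,0,0,0,0,0,0],
    [0.0008,0,0,0,0,0,0],
    [0.0008,0,0,0,0,0,0],
    [0.0008,0,0,0,0,0,0],
    [0.0008,0,0,0,0,0,0]
  ]
}}

```text
t: 6.73
eef_pos: [539.8, -155.9, 243.5]
tcp_rot: [0.168, 0.986, -0.0, 0.003]
ft_force: [3.4, -0.5, 5.8]
grip_width: 0.1
gripper_force: 2.8
```

```bash
python3 st.py
cat > sh.py <<'E'
# sheet front edge in board frame relative to board edge, from wrist view
from h import *
from plant import bot
d=bot.get_image("wrist");np.savez("wrist.npz",**d)
hsv=cv2.cvtColor(d["image"],cv2.COLOR_RGB2HSV)
m=((hsv[...,0]>17)&(hsv[...,0]<30)&(hsv[...,2]>110)&(hsv[...,1]>100)).astype(np.uint8)
m=cv2.morphologyEx(m,cv2.MORPH_OPEN,np.ones((5,5)))
n,l,s,c=cv2.connectedComponentsWithStats(m)
i=[k for k in range(1,n) if s[k,0]<255<s[k,0]+s[k,2] and s[k,4]>800];print(s[i])
m=l==max(i,key=lambda k:s[k,4])
a=np.radians(-19.45);bx=np.array([np.cos(a),np.sin(a)]);by=np.array([-bx[1],bx[0]])
B=np.array([547.0,-159.6])
v,u=np.nonzero(m);r0=v.min();f=plane(d,[(u.min()/2+u.max()/2,r0-.5)],70)[0,:2]
print("front board x",(f-B)@bx)
for r in range(r0+5,r0+40,8):
    k=np.nonzero(m[r])[0];q=plane(d,[(k.min()-.5,r),(k.max()+.5,r)],70)[:,:2]-B;print(r,k.min(),k.max(),(q@np.c_[bx,by]).round(1).tolist())
E
python3 sh.py
```

```text
t 6.7333 tcp [ 539.8 -155.9  243.5] tooly 70.7 zax [ 0.0054 -0.0017 -1.    ] F [ 3.4 -0.5  5.8] tau [-0.23 -0.48  0.01] w 0.1 g 2.8 q [-0.28  0.43 -0.32  0.81 -0.    0.06]
[[ 200  166  115   96 8805]]
front board x -57.7949294765141
171 200 314 [[-55.0, -24.2], [-55.2, 31.5]]
179 201 313 [[-51.0, -23.9], [-51.1, 31.3]]
187 201 313 [[-46.9, -24.1], [-47.0, 31.5]]
195 202 312 [[-42.7, -23.9], [-42.9, 31.3]]
203 202 312 [[-38.4, -24.1], [-38.6, 31.6]]
```

Request:
{"fn": "drive_tool", "kwargs": {
  "increments": [
    [0,0,0.0003,0,0,0,0],
    [0,0,0.0003,0,0,0,0],
    [0,0,0.0002,0,0,0,0],
    [0,0,0,0,0,0,0]
  ]
}}

```text
t: 7.12
eef_pos: [539.6, -155.9, 243.4]
tcp_rot: [0.168, 0.986, -0.0, 0.003]
ft_force: [0.5, -0.0, 11.3]
grip_width: 0.1
gripper_force: 5.6
```

Request:
{"fn": "drive_tool", "kwargs": {
  "increments": [
    [0.0008,0,0,0,0,0,0],
    [0.0008,0,0,0,0,0,0],
    [0.0008,0,0,0,0,0,0],
    [0.0008,0,0,0,0,0,0]
  ]
}}

```text
t: 7.45
eef_pos: [537.6, -155.1, 243.5]
tcp_rot: [0.168, 0.986, -0.001, 0.004]
ft_force: [2.2, -0.7, 7.0]
grip_width: -0.2
gripper_force: 3.9
```

```bash
python3 st.py; python3 sh.py
```

```text
t 7.45 tcp [ 537.6 -155.1  243.5] tooly 70.7 zax [ 0.0081 -0.0024 -1.    ] F [ 2.2 -0.7  7. ] tau [-0.26 -0.67 -0.04] w -0.2 g 3.9 q [-0.28  0.43 -0.33  0.8  -0.    0.06]
[[ 201  167  114   93 8642]]
front board x -59.18276139525291
172 201 314 [[-56.4, -23.6], [-56.5, 31.5]]
180 201 313 [[-52.3, -23.9], [-52.5, 31.3]]
188 201 313 [[-48.2, -24.1], [-48.4, 31.6]]
196 202 312 [[-44.0, -23.8], [-44.2, 31.4]]
204 202 312 [[-39.8, -24.0], [-39.9, 31.7]]
```

Request:
{"fn": "drive_tool", "kwargs": {
  "increments": [
    [0,0,0.0003,0,0,0,0],
    [0,0,0.0003,0,0,0,0],
    [0.0006,0,0.0002,0,0,0,0],
    [0.0008,0,0.0002,0,0,0,0],
    [0.0008,0,0.0001,0,0,0,0],
    [0.0008,0,0,0,0,0,0]
  ]
}}

```text
t: 8.0
eef_pos: [535.8, -154.5, 243.4]
tcp_rot: [0.168, 0.986, -0.001, 0.006]
ft_force: [4.3, -1.7, 11.6]
grip_width: -0.3
gripper_force: 5.8
```

Request:
{"fn": "drive_tool", "kwargs": {
  "increments": [
    [0.0008,0,0,0,0,0,0],
    [0.0008,0,0,0,0,0,0],
    [0.0008,0,0,0,0,0,0],
    [0.0008,0,0,0,0,0,0]
  ]
}}

```text
t: 8.33
eef_pos: [532.8, -153.4, 243.4]
tcp_rot: [0.168, 0.986, -0.001, 0.006]
ft_force: [4.1, -1.0, 11.9]
grip_width: -0.2
gripper_force: 5.9
```

```bash
python3 st.py; python3 sh.py|head -2
```

```text
t 8.3333 tcp [ 532.8 -153.4  243.4] tooly 70.7 zax [ 0.0113 -0.0034 -0.9999] F [ 4.1 -1.  11.9] tau [-0.23 -0.78 -0.05] w -0.2 g 5.9 q [-0.28  0.42 -0.35  0.79 -0.    0.06]
[[ 201  167  114   94 8610]]
front board x -63.76969527672529
```

Request:
{"fn": "drive_tool", "kwargs": {
  "increments": [
    [0.001,0,0,0,0,0,0],
    [0.0012,0,0,0,0,0,0],
    [0.0012,0,0,0,0,0,0],
    [0.0012,0,0,0,0,0,0],
    [0.0012,0,0,0,0,0,0],
    [0.0012,0,0,0,0,0,0]
  ]
}}

```text
t: 8.88
eef_pos: [526.2, -151.1, 243.4]
tcp_rot: [0.168, 0.986, -0.001, 0.006]
ft_force: [3.6, -0.5, 11.7]
grip_width: -0.1
gripper_force: 5.9
```

Request:
{"fn": "drive_tool", "kwargs": {
  "increments": [
    [0.0012,0,0,0,0,0,0],
    [0.0012,0,0,0,0,0,0],
    [0.0012,0,0,0,0,0,0],
    [0.0012,0,0,0,0,0,0],
    [0.0012,0,0,0,0,0,0],
    [0.0012,0,0,0,0,0,0]
  ]
}}

```text
t: 9.38
eef_pos: [519.5, -148.7, 243.4]
tcp_rot: [0.168, 0.986, -0.001, 0.006]
ft_force: [3.6, -1.6, 12.2]
grip_width: -0.1
gripper_force: 6.0
```

```bash
python3 st.py; python3 sh.py|head -2
```

```text
t 9.3833 tcp [ 519.5 -148.7  243.4] tooly 70.7 zax [ 0.0115 -0.0035 -0.9999] F [ 3.6 -1.6 12.2] tau [-0.29 -0.78  0.02] w -0.1 g 6.0 q [-0.28  0.4  -0.38  0.78 -0.    0.06]
[[ 201  167  114   91 8412]]
front board x -77.8639447325487
```

Request:
{"fn": "drive_tool", "kwargs": {
  "increments": [
    [0.0014,0,0,0,0,0,0],
    [0.0015,0,0,0,0,0,0],
    [0.0015,0,0,0,0,0,0],
    [0.0015,0,0,0,0,0,0],
    [0.0015,0,0,0,0,0,0],
    [0.0015,0,0,0,0,0,0],
    [0.0015,0,0,0,0,0,0],
    [0.0015,0,0,0,0,0,0]
  ]
}}

```text
t: 10.1
eef_pos: [507.9, -144.7, 243.4]
tcp_rot: [0.168, 0.986, -0.001, 0.006]
ft_force: [2.6, -1.6, 13.8]
grip_width: 0.1
gripper_force: 6.8
```

Request:
{"fn": "drive_tool", "kwargs": {
  "increments": [
    [0.0015,0,0,0,0,0,0],
    [0.0015,0,0,0,0,0,0],
    [0.0015,0,0,0,0,0,0],
    [0.0015,0,0,0,0,0,0],
    [0.0015,0,0,0,0,0,0],
    [0.0015,0,0,0,0,0,0],
    [0.0015,0,0,0,0,0,0],
    [0.0015,0,0,0,0,0,0]
  ]
}}

```text
t: 10.77
eef_pos: [496.7, -140.7, 243.4]
tcp_rot: [0.168, 0.986, -0.001, 0.006]
ft_force: [3.5, -0.4, 14.5]
grip_width: 0.2
gripper_force: 7.0
```

```bash
python3 st.py; python3 sh.py
```

```text
t 10.7667 tcp [ 496.7 -140.7  243.4] tooly 70.7 zax [ 0.0108 -0.0032 -0.9999] F [ 3.5 -0.4 14.5] tau [-0.22 -0.61  0.05] w 0.2 g 7.0 q [-0.28  0.37 -0.44  0.75 -0.    0.06]
[]Traceback (most recent call last):
  File "sh.py", line 10, in <module>
    m=l==max(i,key=lambda k:s[k,4])
         ~~~^^^^^^^^^^^^^^^^^^^^^^^
ValueError: max() iterable argument is empty
```

Request:
{"fn": "drive_tool", "kwargs": {
  "increments": [
    [0.0014,0,-0.0002,0,0,0,0],
    [0.0014,0,-0.0002,0,0,0,0],
    [0.0014,0,0,0,0,0,0],
    [0.0014,0,0,0,0,0,0],
    [0.0014,0,0,0,0,0,0],
    [0.0014,0,0,0,0,0,0],
    [0.0012,0,0,0,0,0,0],
    [0.001,0,0,0,0,0,0],
    [0,0,0,0,0,0,0]
  ]
}}

```text
t: 11.57
eef_pos: [486.2, -137.0, 243.4]
tcp_rot: [0.168, 0.986, -0.001, 0.005]
ft_force: [1.9, -0.9, 13.5]
grip_width: -0.1
gripper_force: 6.6
```

```bash
python3 st.py
python3 - <<'E'
from h import *
from plant import bot
d=bot.get_image("wrist");np.savez("wrist.npz",**d)
cv2.imwrite("pics/w2.png",d["image"][:,:,::-1])
E
```

```text
t 11.5667 tcp [ 486.2 -137.   243.4] tooly 70.7 zax [ 0.0094 -0.0027 -1.    ] F [ 1.9 -0.9 13.5] tau [-0.15 -0.38 -0.02] w -0.1 g 6.6 q [-0.27  0.35 -0.47  0.74 -0.    0.06]
```

View pics/w2.png

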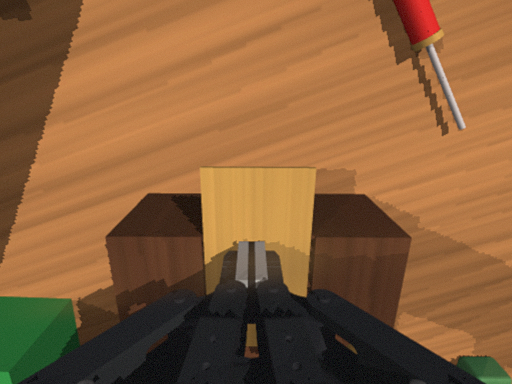

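The sheet now overhangs. Its front edge is at row 167, columns 201–315, and the board's top edge is at row 236.

Run:
```python
from h import *
d=dict(np.load("wrist.npz"))
a=np.radians(-19.45);bx=np.array([np.cos(a),np.sin(a)]);by=np.array([-bx[1],bx[0]])
B=np.array([547.0,-159.6])
for n,c in(("sheetL",(200.5,167)),("sheetR",(315.5,167)),("bL",(150,236)),("bR",(370,236)),("tcp",None)):
    p=np.array([486.2,-137.0]) if c is None else plane(d,[c],70)[0,:2]
    print(n,((p-B)@np.c_[bx,by]).round(1))
g=cv2.cvtColor(d["image"],cv2.COLOR_RGB2GRAY);print(g[228:244,170].tolist(),g[228:244,350].tolist(),g[160:172,258].tolist())
```

```text
sheetL [-113.2  -23.5]
sheetR [-113.4   31.8]
bL [-76.2 -51.8]
bR [-76.5  62.9]
tcp [-64.9   1.1]
[47, 49, 46, 46, 43, 43, 41, 44, 47, 61, 65, 58, 68, 58, 57, 67] [48, 42, 48, 41, 44, 49, 52, 45, 39, 53, 62, 66, 61, 64, 64, 62] [135, 136, 138, 142, 139, 140, 119, 117, 152, 162, 163, 159]
```

Request:
{"fn": "drive_tool", "kwargs": {
  "increments": [
    [0,0,-0.001,0,0,0,0],
    [0,0,-0.001,0,0,0,0],
    [0,0,-0.002,0,0,0,0],
    [0,0,-0.006,0,0,0,0],
    [0,0,-0.01,0,0,0,0.0],
    [0,0.0025,-0.01,0,0,0,0.085],
    [0.006,0,-0.01,0,0,0,0.085],
    [0.01,0,-0.01,0,0,0,0.085],
    [0.01,0,0,0,0,0,0.085],
    [0.006,0,0,0,0,0,0.085]
  ]
}}

```text
t: 12.45
eef_pos: [452.3, -122.8, 290.6]
tcp_rot: [0.168, 0.986, 0.0, -0.0]
ft_force: [0.5, 0.3, -0.2]
grip_width: 60.5
gripper_force: 0.0
```

Request:
{"fn": "drive_tool", "kwargs": {
  "increments": [
    [0,0,0,0,0,0,0.085],
    [0,0,0,0,0,0,0.085],
    [0,0,0,0,0,0,0.085]
  ]
}}

```text
t: 12.7
eef_pos: [453.8, -123.3, 290.0]
tcp_rot: [0.168, 0.986, 0.0, -0.0]
ft_force: [-0.9, 0.0, -0.0]
grip_width: 85.3
gripper_force: 0.0
```

```bash
python3 st.py
python3 - <<'E'
from h import *
from plant import bot
d=bot.get_image("wrist");np.savez("wrist.npz",**d)
cv2.imwrite("pics/w3.png",d["image"][:,:,::-1])
E
```

```text
t 12.7 tcp [ 453.8 -123.3  290. ] tooly 70.7 zax [-3.e-04  1.e-04 -1.e+00] F [-0.9  0.  -0. ] tau [-0.02 -0.    0.03] w 85.3 g 0.0 q [-0.27  0.25 -0.47  0.85 -0.    0.07]
```

View pics/w3.png

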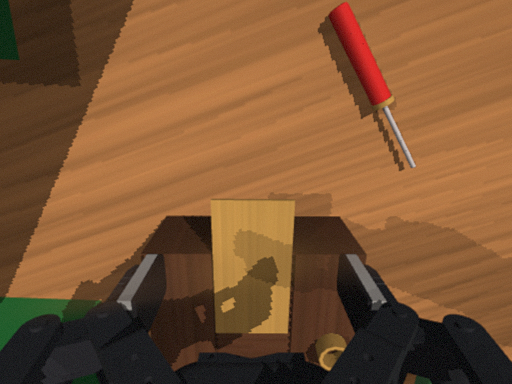

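The whole sheet is visible: front edge at row 200, columns 211–295, rear edge at row 333. The board edge is at row 254, and the open pads are at columns 150 and 355.

Run:
```python
from h import *
from plant import bot
d=dict(np.load("wrist.npz"));T=d["cam_to_world"]
o=bot.get_obs();tcp=np.array([453.8,-123.3]);a=np.radians(70.7);ty=np.array([np.cos(a),np.sin(a)]);tx=np.array([-ty[1],ty[0]])
for n,c in(("FL",(211,199.5)),("FR",(295,199.5)),("RL",(215.5,333)),("RR",(289.5,333)),("boardL",(180,254)),("boardR",(340,254)),):
    print(n,((plane(d,[c],70)[0,:2]-tcp)@np.c_[tx,ty]).round(1))
for n,z in(("tipopen",130),):
  p=np.linalg.inv(T)@[*tcp,z,1];print(d["cx"]+d["fx"]*p[0]/-p[2],d["cy"]+d["fy"]*p[1]/p[2])
g=cv2.cvtColor(d["image"],cv2.COLOR_RGB2GRAY)
for r in(270,290):print(r,g[r,115:170].tolist(),g[r,335:390].tolist())
```

```text
FL [ 16.7 -26.8]
FR [16.7 29. ]
RL [-94. -28.]
RR [-94.   29.9]
boardL [-24.2 -50.4]
boardR [-24.2  62.7]
251.38705748249657 272.2106383231038
270 [63, 66, 64, 67, 67, 65, 69, 65, 68, 71, 72, 68, 56, 41, 41, 41, 40, 44, 41, 37, 45, 81, 112, 118, 113, 116, 114, 112, 114, 115, 116, 115, 106, 77, 43, 41, 38, 33, 38, 31, 41, 37, 40, 35, 41, 33, 39, 41, 34, 42, 50, 63, 61, 65, 61] [59, 62, 55, 31, 31, 38, 32, 34, 36, 34, 27, 32, 32, 32, 34, 34, 34, 34, 37, 62, 100, 115, 113, 111, 113, 113, 113, 117, 115, 115, 112, 95, 61, 39, 36, 38, 42, 35, 37, 41, 56, 77, 94, 89, 93, 96, 93, 97, 102, 95, 98, 98, 100, 99, 97]
290 [50, 50, 44, 49, 47, 51, 43, 51, 81, 106, 110, 110, 108, 112, 110, 106, 113, 111, 108, 110, 105, 87, 51, 37, 44, 41, 47, 40, 41, 37, 37, 36, 41, 39, 40, 41, 40, 41, 35, 43, 39, 36, 42, 39, 38, 35, 36, 40, 32, 38, 43, 56, 61, 57, 65] [56, 46, 34, 10, 11, 17, 15, 22, 15, 23, 19, 17, 16, 28, 6, 15, 15, 15, 12, 21, 16, 16, 14, 16, 12, 16, 18, 20, 32, 24, 40, 83, 116, 115, 114, 112, 108, 106, 107, 110, 105, 107, 109, 109, 84, 39, 27, 24, 23, 33, 28, 33, 24, 26, 66]
```

Request:
{"fn": "drive_tool", "kwargs": {
  "increments": [
    [-0.003,0.001,0.012,0,0,0,0.085],
    [0,0,0.013,0,0,0,0.085],
    [0,0,0.013,0,0,0,0.085],
    [0,0,0.013,0,0,0,0.085],
    [0,0,0.01,0,0,0,0.085],
    [0,0,0.007,0,0,0,0.085],
    [0,0,0.003,0,0,0,0.085],
    [0,0,0,0,0,0,0.085]
  ]
}}

```text
t: 13.42
eef_pos: [456.9, -123.3, 218.7]
tcp_rot: [0.168, 0.986, 0.0, -0.001]
ft_force: [-0.9, -0.5, 0.4]
grip_width: 84.8
gripper_force: 0.0
```

Request:
{"fn": "drive_tool", "kwargs": {
  "increments": [
    [0,0,0,0,0,0,0.07],
    [0,0,0,0,0,0,0.062],
    [0,0,0,0,0,0,0.059],
    [0,0,0,0,0,0,0.057],
    [0,0,0,0,0,0,0.056]
  ],
  "newtons": 40
}}

```text
t: 13.83
eef_pos: [457.3, -123.4, 219.9]
tcp_rot: [0.168, 0.986, -0.0, 0.001]
ft_force: [0.4, 0.2, 0.9]
grip_width: 56.0
gripper_force: 1.7
```

```bash
python3 st.py
```

```text
t 13.8333 tcp [ 457.3 -123.4  219.9] tooly 70.71 zax [ 1.e-03 -3.e-04 -1.e+00] F [0.4 0.2 0.9] tau [-0.   -0.02  0.03] w 56.0 g 1.7 q [-0.26  0.34 -0.57  0.67 -0.    0.07]
```

Request:
{"fn": "drive_tool", "kwargs": {
  "increments": [
    [0,0,0,0,0,0,0.05],
    [0,0,0,0,0,0,0.05],
    [0,0,0,0,0,0,0.05],
    [0,0,0,0,0,0,0.05]
  ],
  "newtons": 50
}}

```text
t: 14.17
eef_pos: [457.3, -123.4, 219.8]
tcp_rot: [0.168, 0.986, -0.0, 0.0]
ft_force: [0.2, -0.7, 4.9]
grip_width: 54.4
gripper_force: 51.7
```

```bash
python3 st.py
```

```text
t 14.1667 tcp [ 457.3 -123.4  219.8] tooly 70.7 zax [ 9.e-04 -3.e-04 -1.e+00] F [ 0.2 -0.7  4.9] tau [-0.02  0.04 -0.03] w 54.4 g 51.7 q [-0.26  0.34 -0.57  0.67 -0.    0.07]
```

Request:
{"fn": "drive_tool", "kwargs": {
  "increments": [
    [0,0,-0.001,0,0,0,0.05],
    [0,0,-0.002,0,0,0,0.05],
    [0,0,-0.003,0,0,0,0.05],
    [0,0,-0.006,0,0,0,0.05],
    [0,0,-0.01,0,0,0,0.05],
    [0,0,-0.01,0,0,0,0.05],
    [0,0,-0.01,0,0,0,0.05],
    [0,0,-0.01,0,0,0,0.05],
    [0,0,-0.006,0,0,0,0.05],
    [0,0,-0.002,0,0,0,0.05]
  ]
}}

```text
t: 15.0
eef_pos: [457.4, -123.4, 280.5]
tcp_rot: [0.168, 0.986, -0.0, 0.001]
ft_force: [0.1, -0.1, -2.1]
grip_width: 54.3
gripper_force: 52.8
```

```bash
python3 st.py
python3 - <<'E'
from h import *
from plant import bot
d=bot.get_image("wrist");np.savez("wrist.npz",**d)
e=bot.get_image("scene");np.savez("scene.npz",**e)
c=cv2.resize(e["image"][120:290,130:356],(512,385),interpolation=2)
cv2.imwrite("pics/w4.png",cv2.resize(np.hstack([d["image"],c[:384]]),(800,300),interpolation=cv2.INTER_AREA)[:,:,::-1])
E
```

```text
t 15.0 tcp [ 457.4 -123.4  280.5] tooly 70.71 zax [ 1.6e-03 -4.0e-04 -1.0e+00] F [ 0.1 -0.1 -2.1] tau [ 0.04  0.02 -0.03] w 54.3 g 52.8 q [-0.26  0.27 -0.48  0.82  0.    0.07]
```

View pics/w4.png

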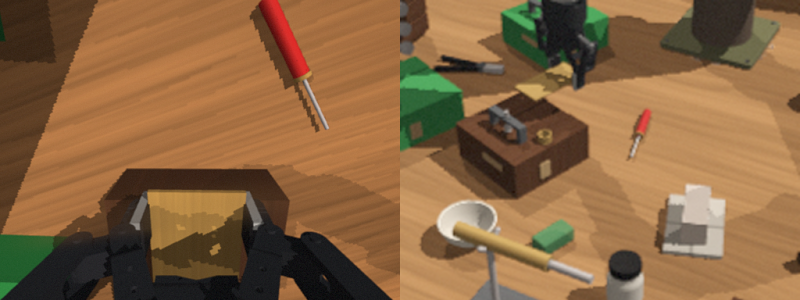

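The sheet is held between the pads and clear of the board. In the wrist view its front edge is near row 245, columns 190–316. I'll measure its tilt and its pose relative to the tool.

```bash
cat > held.py <<'E'
from h import *
from scipy.spatial.transform import Rotation as R
from plant import bot
import sys
o=bot.get_obs();d=dict(np.load("wrist.npz"));P=cloud(d);hsv=cv2.cvtColor(d["image"],cv2.COLOR_RGB2HSV)
M=R.from_quat(o["tcp_rot"]).as_matrix();Q=(P-o["eef_pos"])@M
m=(hsv[...,0]>14)&(hsv[...,0]<32)&(hsv[...,1]>90)&(np.abs(Q[...,1])<33)&(Q[...,2]<168)&(Q[...,2]>130)&(hsv[...,2]>60)
m=cv2.morphologyEx(m.astype(np.uint8),cv2.MORPH_OPEN,np.ones((3,3)))
v,u=np.nonzero(m);q=Q[v,u];A=np.c_[q[:,:2],np.ones(len(q))];k,*_=np.linalg.lstsq(A,q[:,2],rcond=None)
print(len(q),"rows",v.min(),v.max(),"slope dz/dx,dz/dy deg",np.degrees(np.arctan(k[:2])).round(2),"z0",k[2].round(1),"rms",(A@k-q[:,2]).std().round(2))
print("x",np.percentile(q[:,0],[0,.5,99.5,100]).round(1),"y",np.percentile(q[:,1],[.5,99.5]).round(1))
E
python3 held.py
```

```text
12937 rows 242 357 slope dz/dx,dz/dy deg [-0.39  0.  ] z0 149.6 rms 0.71
x [-45.4 -42.8  19.9  20.7] y [-27.8  27.3]
```

Request:
{"fn": "drive_tool", "kwargs": {
  "increments": [
    [0,0,-0.01,0,0,0,0.05],
    [-0.002,0.0085,-0.01,0,0,0,0.05],
    [-0.003,0.016,-0.01,0,0,0,0.05],
    [-0.005,0.024,0,0,0,0,0.05],
    [-0.005,0.026,0,0,0,0,0.05],
    [-0.005,0.026,0,0,0,0,0.05],
    [-0.005,0.026,0,0,0,0,0.05],
    [-0.005,0.026,0,0,0,0,0.05],
    [-0.005,0.026,0,0,0,0,0.05],
    [-0.005,0.026,0,0,0,0,0.05]
  ]
}}

```text
t: 15.93
eef_pos: [562.5, 57.7, 308.4]
tcp_rot: [0.168, 0.986, -0.0, -0.001]
ft_force: [-0.1, -0.9, -1.3]
grip_width: 54.2
gripper_force: 53.0
```

Request:
{"fn": "drive_tool", "kwargs": {
  "increments": [
    [-0.005,0.026,0,0,0,0,0.05],
    [-0.005,0.026,0,0,0,0,0.05],
    [-0.005,0.026,0,0,0,0,0.05],
    [-0.005,0.026,0,0,0,0,0.05],
    [-0.005,0.026,0,0,0,0,0.05],
    [-0.005,0.018,0,0,0,0,0.05],
    [-0.002,0.01,0,0,0,0,0.05],
    [0,0,0,0,0,-2.5,0.05],
    [0,0,0,0,0,-4.7,0.05],
    [0,0,0,0,0,-4.7,0.05]
  ]
}}

```text
t: 16.77
eef_pos: [644.4, 194.8, 308.2]
tcp_rot: [0.062, 0.998, -0.001, -0.001]
ft_force: [-0.0, 0.7, -1.2]
grip_width: 54.3
gripper_force: 53.0
```

Request:
{"fn": "drive_tool", "kwargs": {
  "increments": [
    [0,0,0,0,0,-4.7,0.05],
    [0,0,0,0,0,-4.7,0.05],
    [0,0,0,0,0,-4.7,0.05],
    [0,0,0,0,0,-4.7,0.05],
    [0,0,0,0,0,-4.7,0.05],
    [0,0,0,0,0,-2.7,0.05],
    [0,0,0,0,0,0,0.05],
    [0,0,0,0,0,0,0.05],
    [0,0,0,0,0,0,0.05]
  ]
}}

```text
t: 17.52
eef_pos: [644.5, 194.7, 308.9]
tcp_rot: [-0.163, 0.987, -0.0, -0.001]
ft_force: [-0.2, 0.0, -1.9]
grip_width: 54.4
gripper_force: 53.0
```

```bash
python3 st.py
python3 - <<'E'
from h import *
from plant import bot
d=bot.get_image("wrist");np.savez("wrist.npz",**d)
cv2.imwrite("pics/w5.png",d["image"][:,:,::-1])
E
python3 held.py
```

```text
t 17.5167 tcp [644.5 194.7 308.9] tooly 108.72 zax [-1.e-03 -4.e-04 -1.e+00] F [-0.2  0.  -1.9] tau [ 0.01  0.09 -0.01] w 54.4 g 53.0 q [ 0.29  0.56  0.09  1.1  -0.   -0.03]
12867 rows 242 357 slope dz/dx,dz/dy deg [-0.51  0.01] z0 150.6 rms 0.65
x [-44.8 -42.5  20.2  20.9] y [-27.   28.2]
```

View pics/w5.png

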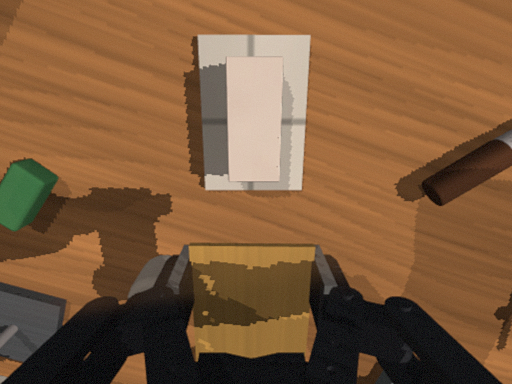

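The pale block's top face is clear, at columns 226–283 and rows 57–182, and lies lengthwise with the held sheet. I'll measure it in the tool frame.

```bash
cat > blk.py <<'E'
from h import *
from scipy.spatial.transform import Rotation as R
from plant import bot
o=bot.get_obs();d=dict(np.load("wrist.npz"));P=cloud(d);hsv=cv2.cvtColor(d["image"],cv2.COLOR_RGB2HSV)
M=R.from_quat(o["tcp_rot"]).as_matrix()
near=np.hypot(P[...,0]-578,P[...,1]-173)<90
def rep(n,m,h):
    m=cv2.morphologyEx(m.astype(np.uint8),cv2.MORPH_OPEN,np.ones((3,3)))
    c=max(cv2.findContours(m,0,1)[0],key=cv2.contourArea)[:,0,:]
    w=plane(d,c,h);(ctr,s,a)=cv2.minAreaRect(((w-[*o["eef_pos"][:2],h])@M)[:,:2].astype(np.float32))
    print(n,c.min(0),c.max(0),"tool xy",np.round(ctr,1),np.round(s,1),round(a,2))
rep("block",near&(P[...,2]>38)&(P[...,2]<60),50)
rep("tile",near&(P[...,2]>2.5)&(P[...,2]<60)&(hsv[...,1]<75)&(hsv[...,2]>70),8)
E
python3 blk.py
```

```text
block [226  56] [283 180] tool xy [63.5  2.8] [88.8 39.8] 0.08
tile [198  35] [309 189] tool xy [63.   2.8] [129.2  90. ] 0.05
```

Request:
{"fn": "drive_tool", "kwargs": {
  "increments": [
    [0,0.001,0.005,0,0,0,0.05],
    [0,0.001,0.01,0,0,0,0.05],
    [0,0,0.012,0,0,0,0.05],
    [0,0,0.012,0,0,0,0.05],
    [0,0,0.012,0,0,0,0.05],
    [0,0,0.01,0,0,0,0.05],
    [0,0,0.004,0,0,0,0.05],
    [0,0,0,0,0,0,0.05],
    [0,0,0,0,0,0,0.05]
  ]
}}

```text
t: 18.32
eef_pos: [644.1, 197.0, 244.2]
tcp_rot: [-0.163, 0.987, -0.0, -0.0]
ft_force: [-0.5, 0.0, -1.0]
grip_width: 54.4
gripper_force: 53.0
```

```bash
python3 st.py
python3 - <<'E'
from h import *
from plant import bot
d=bot.get_image("wrist");np.savez("wrist.npz",**d)
E
python3 held.py; python3 blk.py
```

```text
t 18.3167 tcp [644.1 197.  244.2] tooly 108.8 zax [-4.e-04 -1.e-04 -1.e+00] F [-0.5  0.  -1. ] tau [ 0.02  0.05 -0.03] w 54.4 g 53.0 q [ 0.3   0.61 -0.01  0.96  0.   -0.03]
12716 rows 242 357 slope dz/dx,dz/dy deg [-0.57 -0.03] z0 151.1 rms 0.66
x [-44.6 -42.3  20.6  21.2] y [-26.9  28.4]
block [211  40] [291 211] tool xy [63.7  0.6] [89.4 39.8] 0.14
tile [176  14] [326 215] tool xy [63.7  0.6] [129.6  90. ] 0.15
```

Request:
{"fn": "drive_tool", "kwargs": {
  "increments": [
    [0.004,0,0,0,0,0,0.05],
    [0.009,0,0,0,0,0,0.05],
    [0.013,0,0,0,0,0,0.05],
    [0.016,0,0,0,0,0,0.05],
    [0.016,0,0,0,0,0,0.05],
    [0.016,0,0,0,0,0,0.05],
    [0.013,0,0,0,0,0,0.05],
    [0.008,0,0,0,0,0,0.05],
    [0.0037,0,0,0,0,0,0.05],
    [0,0,0,0,0,0,0.05]
  ]
}}

```text
t: 19.2
eef_pos: [550.3, 164.9, 245.0]
tcp_rot: [-0.163, 0.987, 0.0, 0.0]
ft_force: [-0.7, -0.7, -1.2]
grip_width: 54.0
gripper_force: 53.0
```

Request:
{"fn": "drive_tool", "kwargs": {
  "increments": [
    [0,0,0.003,0,0,0,0.05],
    [0,0,0.006,0,0,0,0.05],
    [0,0,0.008,0,0,0,0.05],
    [0,0,0.008,0,0,0,0.05],
    [0,0,0.006,0,0,0,0.05],
    [0,0,0.004,0,0,0,0.05],
    [0,0,0.001,0,0,0,0.05],
    [0,0,0,0,0,0,0.05]
  ]
}}

```text
t: 19.87
eef_pos: [550.5, 165.1, 207.7]
tcp_rot: [-0.163, 0.987, -0.0, -0.001]
ft_force: [0.0, 0.8, -0.1]
grip_width: 54.3
gripper_force: 53.0
```

```bash
python3 st.py
python3 - <<'E'
from h import *
from plant import bot
d=bot.get_image("wrist");np.savez("wrist.npz",**d)
cv2.imwrite("pics/w6.png",d["image"][:,:,::-1])
E
python3 held.py
```

```text
t 19.8667 tcp [550.5 165.1 207.7] tooly 108.8 zax [-1.2e-03 -4.0e-04 -1.0e+00] F [ 0.   0.8 -0.1] tau [0.04 0.03 0.03] w 54.3 g 53.0 q [ 0.29  0.49 -0.33  0.75  0.   -0.04]
12801 rows 243 357 slope dz/dx,dz/dy deg [-0.54 -0.01] z0 150.9 rms 0.66
x [-45.3 -42.3  20.4  21. ] y [-26.8  28.2]
```

View pics/w6.png

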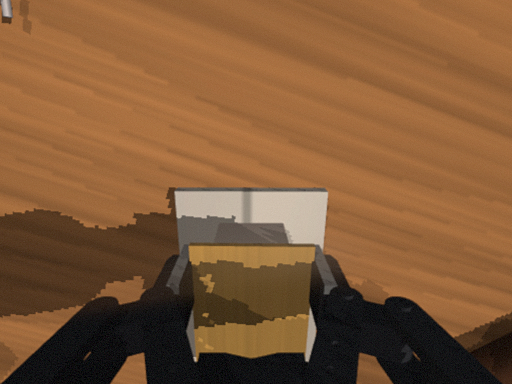

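The sheet is just above the block and centred in front of the tile. The tile's edge is at row 189, columns 176–327; the sheet spans columns 189–316. I'll lower it slowly.

Request:
{"fn": "drive_tool", "kwargs": {
  "increments": [
    [0,0,0.0006,0,0,0,0.05],
    [0,0,0.0006,0,0,0,0.05],
    [0,0,0.0006,0,0,0,0.05],
    [0,0,0.0006,0,0,0,0.05],
    [0,0,0.0006,0,0,0,0.05]
  ]
}}

```text
t: 20.33
eef_pos: [550.8, 165.1, 205.6]
tcp_rot: [-0.163, 0.987, 0.0, 0.0]
ft_force: [0.5, 0.2, -1.5]
grip_width: 54.3
gripper_force: 53.0
```

Request:
{"fn": "drive_tool", "kwargs": {
  "increments": [
    [0,0,0.0004,0,0,0,0.05],
    [0,0,0.0004,0,0,0,0.05]
  ]
}}

```text
t: 20.5
eef_pos: [550.7, 165.1, 204.6]
tcp_rot: [-0.163, 0.987, 0.0, 0.0]
ft_force: [-0.1, -0.0, -0.7]
grip_width: 54.3
gripper_force: 53.0
```

Run:
```python
from h import *
d=dict(np.load("wrist.npz"))
tcp=np.array([550.5,165.1]);a=np.radians(108.8);ty=np.array([np.cos(a),np.sin(a)]);tx=np.array([-ty[1],ty[0]])*1
tx=np.array([-np.sin(a),np.cos(a)])
for c in((176.5,189.5),(327,189.5)):print(((plane(d,[c],8)[0,:2]-tcp)@np.c_[tx,ty]).round(1))
for c in((189,243.5),(317,243.5)):print(((plane(d,[c],207.7-149.8)[0,:2]-tcp)@np.c_[tx,ty]).round(1))
```

```text
[ 30.2 -43. ]
[30.2 45.1]
[ 21.2 -26.6]
[21.2 29.6]
```

Request:
{"fn": "drive_tool", "kwargs": {
  "increments": [
    [-0.0005,-0.0003,0.0004,0,0,0,0.05],
    [0,0,0.0004,0,0,0,0.05],
    [0,0,0.0004,0,0,0,0.05]
  ]
}}

```text
t: 20.75
eef_pos: [551.4, 165.0, 203.5]
tcp_rot: [-0.163, 0.987, 0.0, 0.0]
ft_force: [0.2, -0.4, 0.7]
grip_width: 54.4
gripper_force: 53.2
```

Request:
{"fn": "drive_tool", "kwargs": {
  "increments": [
    [0,0,0.0004,0,0,0,0.05],
    [0,0,0.0004,0,0,0,0.05]
  ]
}}

```text
t: 20.92
eef_pos: [551.4, 165.0, 203.4]
tcp_rot: [-0.163, 0.987, 0.0, 0.0]
ft_force: [-2.3, -0.5, 9.0]
grip_width: 54.4
gripper_force: 53.6
```

Request:
{"fn": "drive_tool", "kwargs": {
  "increments": [
    [0,0,0.0003,0,0,0,0.05],
    [0,0,0.0003,0,0,0,0.05]
  ]
}}

```text
t: 21.08
eef_pos: [551.3, 165.0, 203.3]
tcp_rot: [-0.163, 0.987, 0.0, 0.0]
ft_force: [-3.3, -1.3, 11.2]
grip_width: 54.3
gripper_force: 53.7
```

Request:
{"fn": "drive_tool", "kwargs": {
  "increments": [
    [0,0,-0.0003,0,0,0,0.05],
    [0,0,-0.0003,0,0,0,0.05],
    [0,0,0,0,0,0,0.05],
    [0,0,0,0,0,0,0.05]
  ],
  "newtons": 20
}}

```text
t: 21.42
eef_pos: [551.3, 165.0, 203.4]
tcp_rot: [-0.163, 0.987, 0.0, 0.0]
ft_force: [-2.0, -0.9, 7.3]
grip_width: 53.9
gripper_force: 53.5
```

Request:
{"fn": "drive_tool", "kwargs": {
  "increments": [
    [0,0,0,0,0,0,0.0555],
    [0,0,0,0,0,0,0.0565],
    [0,0,0,0,0,0,0.058],
    [0,0,0,0,0,0,0.06],
    [0,0,0,0,0,0,0.065],
    [0,0,0,0,0,0,0.07],
    [0,0,0,0,0,0,0.074],
    [0,0,0,0,0,0,0.074]
  ]
}}

```text
t: 22.08
eef_pos: [551.3, 165.0, 202.5]
tcp_rot: [-0.163, 0.987, -0.0, -0.0]
ft_force: [0.5, 0.5, -0.1]
grip_width: 74.0
gripper_force: 0.0
```

```bash
python3 st.py
python3 - <<'E'
from h import *
from plant import bot
d=bot.get_image("wrist");np.savez("wrist.npz",**d)
E
python3 held.py
```

```text
t 22.0833 tcp [551.3 165.  202.5] tooly 108.8 zax [-1.e-04 -1.e-04 -1.e+00] F [ 0.5  0.5 -0.1] tau [-0.03 -0.   -0.03] w 74.0 g 0.0 q [ 0.29  0.5  -0.34  0.74 -0.   -0.04]
12700 rows 244 357 slope dz/dx,dz/dy deg [ 0.1 -0. ] z0 149.5 rms 0.58
x [-43.7 -41.2  19.9  20.6] y [-27.   28.2]
```

Request:
{"fn": "drive_tool", "kwargs": {
  "increments": [
    [0,0,-0.003,0,0,0,0.074],
    [0,0,-0.008,0,0,0,0.074],
    [0,0,-0.015,0,0,0,0.074],
    [0,0,-0.02,0,0,0,0.074],
    [0,0,-0.02,0,0,0,0.074],
    [0,0,-0.02,0,0,0,0.074],
    [-0.02,0,-0.02,0,0,0,0.074],
    [-0.03,0,-0.01,0,0,0,0.074],
    [-0.01,0,0,0,0,0,0.074],
    [0,0,0,0,0,0,0.074]
  ]
}}

```text
t: 22.97
eef_pos: [610.7, 185.2, 320.6]
tcp_rot: [-0.163, 0.987, 0.0, 0.003]
ft_force: [0.6, -0.2, -0.3]
grip_width: 74.1
gripper_force: 0.0
```

```bash
python3 st.py
python3 - <<'E'
from h import *
from plant import bot
d=bot.get_image("wrist");np.savez("wrist.npz",**d);e=bot.get_image("top")
cv2.imwrite("pics/w7.png",cv2.resize(np.hstack([d["image"],e["image"]]),(800,300),interpolation=cv2.INTER_AREA)[:,:,::-1])
o=bot.get_obs()
from scipy.spatial.transform import Rotation as R
M=R.from_quat(o["tcp_rot"]).as_matrix()
P=cloud(d);hsv=cv2.cvtColor(d["image"],cv2.COLOR_RGB2HSV)
near=np.hypot(P[...,0]-580,P[...,1]-175)<90
def rep(n,m,h):
    m=cv2.morphologyEx(m.astype(np.uint8),cv2.MORPH_OPEN,np.ones((3,3)))
    c=max(cv2.findContours(m,0,1)[0],key=cv2.contourArea)[:,0,:]
    w=plane(d,c,h);(ctr,s,a)=cv2.minAreaRect(((w-[*o["eef_pos"][:2],h])@M)[:,:2].astype(np.float32))
    print(n,c.min(0),c.max(0),"tool xy",np.round(ctr,1),np.round(s,1),round(a,2))
rep("sheet",near&(P[...,2]>40)&(P[...,2]<66),53)
rep("tile",near&(P[...,2]>2.5)&(P[...,2]<66),8)
rep("tilec",near&(((hsv[...,1]<75)&(hsv[...,2]>70))|(P[...,2]>40)),8)
E
```

```text
t 22.9667 tcp [610.7 185.2 320.6] tooly 108.81 zax [ 0.0056  0.0018 -1.    ] F [ 0.6 -0.2 -0.3] tau [0.01 0.01 0.  ] w 74.1 g 0.0 q [ 0.29  0.49 -0.    1.07  0.   -0.03]
sheet [214  92] [289 227] tool xy [24.4  0.6] [110.  56.] 0.58
tile [201  79] [303 227] tool xy [19.2  1. ] [141.4  90. ] 0.13
tilec [  0 250] [511 383] tool xy [-172.1    6.1] [640.2 188.3] 89.96
```

View pics/w7.png

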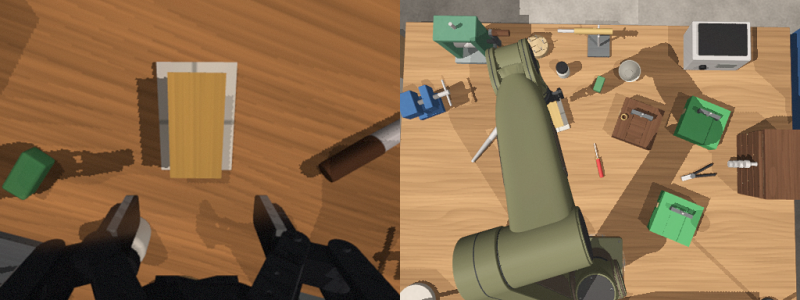

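The sheet lies flat on the block. Its centre is at tool (24.4, 0.6), against about (24.9, 1.0) for the tile, and its yaw is within 0.6°. The bystanders have not moved and the gripper is clear, so I'll hand in.

```bash
python3 -c "
from plant import bot
print(bot.job_done())"
```

```text
the job is handed in; nothing more can be done
None
```

I handed the job in at about 23 s: the brass sheet was slid out to about 41 mm of overhang (37%, a little over the third asked) at no more than 14.5 N measured press, then set flat on the soldering block, within about 1 mm of centre and 0.6° of its line.

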